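# Fit the cover of the spindle drive and hold its lock pin on the spindle flat

### The arm

A 6-joint arm with a two-finger parallel gripper is mounted at the origin on the work surface; the furniture and walls round the work are solid. World frame = base frame: x ahead of the robot, y to its left, z up, the work surface at z = 0. Lengths are in mm, angles in degrees, forces in N, time in s.
With the tool pointing down it reaches from about 300 to 850 mm from the base axis. Payload 4.2 kg.
Tool frame: the origin (TCP) lies midway between the tips of the shut fingers; the grasp point (between the pads) lies 19 mm behind it; x points along the fingers, y is the direction in which the jaws open and shut, and the axes are right-handed (so a half turn about x gives the same grasp; the last joint's range is limited). The gripper opens to 91 mm and grips with 3 to 60 N. Pads are 32 mm wide; open, the fingers measure 118 mm over their backs; the gripper's body (76 mm by 178 mm) begins 60 mm behind the grasp point.
Start: joints at [-68.583, 18.312, 89.639, -0, 72.044, -1.146], TCP at [220.632, -531.003, 213.976] pointing down, gripper open.
Joint ranges: [-177.97, 177.97], [-48.28, 115.42], [12.27, 149.76], [-77.06, 257.06], [2.81, 150.46], [-146.56, 146.56]. Speed limits (degrees/s): [147.25, 147.25, 180, 180, 180, 180].

### API

Orientations are given as [roll, pitch, yaw] about the fixed x, y, z axes, in that order (R = Rz(yaw) Ry(pitch) Rx(roll)).
In Python, from workcell import env gives the robot as it stands.
- The arm moves only by the shell command python3 -m handwheel 'ROWS' [FORCE]. ROWS is text: rows parted by semicolons, each of 7 numbers parted by spaces: the turn, a rotation vector about the tool's x, y, z in degrees, then the shift along the tool's x, y, z in m, then the finger opening in m, from 0 to 0.0912. In form: rx ry rz x y z grip; .... A call has 1 to 12 rows; each row is the pose to reach, as a shift and turn from the pose commanded when the call began, along the tool's axes at that moment; what a row does not reach only later rows make up. A row lasts 1/12 s, in which the tool goes at most 41.7 mm and 7.16 degrees, less where a joint would pass 70% of its speed; a pose out of reach is approached as far as the arm can. A call with a gripper value outside its range is refused whole. The fingers move at their own pace and stop on an object; FORCE is the grip in N (left out, the last holds). Time passes only in rows, so rows that repeat a pose let the fingers close. It gives the time, the measured TCP pose, the force and the opening at its end, in the units of the state.
- env.state(): the state, without advancing time (a new reading comes with each control period).
- env.grab_frame(name): name is "side" or "top"; returns the picture (384x512x3 uint8, red, green, blue); there is no depth.
- env.get_calibration(name): a dict with "mtx" (3x3 intrinsics, pixels), "T" (4x4, takes a point from camera to world coordinates). Camera axes: x right, y up, looking along -z (the intrinsics and any distortion apply to the point x, -y, -z); pixel columns grow to the right and rows downward; lengths in mm; the calibration is good to about 2 mm. A picture is of the moment at which its call begins. get_calibration takes no time and is no camera call.
- env.job_done(): hands the job in, once; it reports no verdict.
The state is a dict: "time_s": time; "qpos": joint angles; "qvel": joint speeds; "effort": joint torques, N m; "ee_pos": TCP position; "ee_rot": TCP orientation; "force": force on the tool from outside, world axes, zero at the start; "torque": the same for the moment, N m; "gripper_width": finger opening in mm.
Only numpy, scipy, OpenCV 4.12 (cv2) and the standard library are available. Lean on these libraries where they do the work, as an engineer would, in place of code of your own. Each camera call takes 0.05 s, during which the arm holds its last target. There are 200 camera calls.

### The job

First set the loose blue cover over the spindle of the round drive unit so that it sits fully down and level on the rim, with its tongue between the two little fork posts. Only then turn the spindle by its bare end until its red-painted flat squarely faces the orange lock pin on the cover's collar. Last, press the lock pin in until it bears on the flat (finger and thumb across pin and collar) and finish still holding it pressed in, with the cover still seated; leave the bottle, the timer and the dust cap where they stand.

Things in the scene. Friction and masses are not known exactly. Their poses are not given: they have to be found in the camera images.
- drive_unit: Fixed drive unit: open-topped aluminium cup 82 mm across on a grey foot 92 mm across, rim 46 mm above the desk. Origin on the spindle axis at desk level, z up; -x is its front, where a grey block (44 mm wide, out to 55 mm from the axis) carries the fork. It stands right of the monitor; its front faces back towards world -x within 30 degrees.
- spindle: Upright steel spindle in the drive unit, 24 mm in diameter, with one red-painted flat from 50 mm above the desk to its top: 19 mm across the flat against 24 mm round. Origin on the axis at desk level, z up; the flat faces its own -x. Turns about z with friction (0.08 N m), stays where left; stops 1.7 rad either way from flat-to-front; starts 0.6 to 1.4 rad anticlockwise (from above) of that.
- spindle_top (a point): Centre of the spindle's upper end, on its axis, 112 mm above the desk; a red line on the end face runs square to the flat. With the cover seated 28 mm of bare spindle stand out above the collar.
- cover: Loose cover, about 0.22 kg: blue disc 82 mm across, 6 mm thick, with a blue tongue 12 mm wide at its front (-x) reaching 55 mm from the centre; on it an aluminium collar 42 mm across, top 38 mm above the underside. A 28 mm bore goes through both. Origin at the centre of its underside, z up, -x towards tongue and lock pin. Starts flat on the desk; seated, its underside lies 46 mm above the desk.
- hub (a point): Point on the collar's axis 28 mm above the cover's underside, at the height of the lock pin: the middle of the collar for grasping.
- lock_pin: Sprung pin passing radially through the collar's front (-x of the cover), 28 mm above the cover's underside; orange head 14 mm in diameter. Slides 11 mm along the cover's +x; spring 1 N at rest, 3 N on the flat. It stops after about 3 mm on the round of the spindle, 8 mm on the flat. Pressed with the cover off, it blocks the bore. Origin on the collar's axis when released.
- pin_tip (a point): Inner end of the lock pin: 15 mm from the collar's axis when released, 7 mm from the spindle's axis when on the flat, 12 mm when on the round.
- pin_head (a point): Centre of the outer face of the orange pin head: 39 mm from the collar's axis when released, so 60 mm from the back of the collar; about 52 mm when the pin is on the flat.
- rim (a point): Centre of the housing's rim, 46 mm above the desk, on the spindle axis: the cover's origin comes here.
- fork (a point): Midway between the two fork posts: upright steel posts 7 mm thick, 23 mm clear between them, 48 mm from the spindle axis, round tops 54 mm above the desk.
- oil_bottle: Bystander: small brown bottle with black cap, 29 mm across, 62 mm high. Origin under its centre.
- dust_cap: Bystander: black round cap, 41 mm across, 10 mm high. Origin under its centre.
- lab_timer: Bystander: white timer, 52 x 64 x 29 mm. Origin under its centre.
Not all that is in view belongs to the job. Leave any purple look-alike of the drive_unit alone.

How it is judged (in metres and radians):
On the way, in this order (a step that is already met when the one before it is completed fails the run):
1. the cover sits down and level on the rim, tongue between the fork posts, the lock pin not pressed in (distance between cover and rim below 0.0045 m and z of cover in the frame of rim below 0.002 m and angle between cover's own z axis and vertical below 0.04 rad and angle between the x axis of cover and the x axis of drive_unit, either way round below 0.2 rad and horizontal distance between pin_tip and spindle_top above 0.0125 m), for 0.2 s.
2. the spindle is turned so that its flat faces the lock pin, the cover still seated (angle between the x axis of spindle and the x axis of cover, either way round below 0.3 rad and z of cover in the frame of rim below 0.002 m and angle between cover's own z axis and vertical below 0.04 rad), for 0.2 s.
At the end, for the whole second after the job is handed in: Fingers press the lock pin (over 3 N), its tip on the spindle flat within 9 mm of the axis, flat facing the pin within 0.35 rad; the cover centred on the rim within 4.5 mm, at most 2 mm up, level within 0.04 rad, within 0.2 rad of the unit's front (horizontal distance between pin_tip and spindle_top below 0.009 m and contact force between the fingers and lock_pin above 3 N and angle between the x axis of spindle and the x axis of cover, either way round below 0.35 rad and angle between the x axis of cover and the x axis of drive_unit, either way round below 0.2 rad and distance between cover and rim below 0.0045 m and z of cover in the frame of rim below 0.002 m and angle between cover's own z axis and vertical below 0.04 rad); the arm keeps its last pose, push and grip.
It fails at once if a bystander (bottle, dust cap, timer) is moved by more than 20 mm (distance of any of oil_bottle, dust_cap, lab_timer from where it was at the start of the episode above 0.02 m).
It also fails if it takes over 64 s, if anything falls off the work surface, if the arm or the gripper's body presses on something with over 40 N, if the wrist force passes 120 N, or if a joint passes its speed limit or range.

## Working session

There is one attempt and no reset: what is moved stays moved. The work goes in short steps, Python scripts to look and compute and a shell command to move; the robot and the scene stay as the last step left them, time stands still between calls to the robot, and variables do not carry over. Pictures are saved under pics/ and viewed, on a budget of 10 in all, crops included, one or two more only if the job needs it, and the job is handed in when it is done.

```bash
mkdir -p pics; ls; cat > h.py <<'E'
import numpy as np, cv2
from workcell import env
def cal(n):
    c=env.get_calibration(n); return np.array(c["mtx"],float),np.array(c["T"],float),c
def ray(n,u,v):
    K,T,_=cal(n); d=np.linalg.inv(K)@[u,v,1]; d=T[:3,:3]@[d[0],-d[1],-d[2]]; return T[:3,3],d
def onz(n,u,v,z):
    o,d=ray(n,u,v); return o+d*(z-o[2])/d[2]
def proj(n,p):
    K,T,_=cal(n); q=T[:3,:3].T@(np.array(p,float)-T[:3,3]); w=K@[q[0],-q[1],-q[2]]; return w[:2]/w[2]
E
python3 - <<'E'
from h import *
a=env.grab_frame("top");b=env.grab_frame("side")
np.save("top0",a);np.save("side0",b)
cv2.imwrite("pics/top0.png",cv2.resize(a[:,:,::-1],(800,600)));cv2.imwrite("pics/side0.png",cv2.resize(b[:,:,::-1],(800,600)))
for n in("top","side"):
    c=cal(n);print(c[0].round(1),c[1].round(3),[k for k in c[2]])
print(env.state())
E
```

```text
pics
[[428.4   0.  259.1]
 [  0.  428.4 189. ]
 [  0.    0.    1. ]] [[-2.400000e-02  9.810000e-01 -1.900000e-01  2.195470e+02]
 [-1.000000e+00 -2.300000e-02  1.100000e-02 -2.182660e+02]
 [ 6.000000e-03  1.900000e-01  9.820000e-01  1.181954e+03]
 [ 0.000000e+00  0.000000e+00  0.000000e+00  1.000000e+00]] ['mtx', 'T']
[[389.4   0.  254.6]
 [  0.  389.4 193.9]
 [  0.    0.    1. ]] [[-9.80000e-01 -1.21000e-01  1.59000e-01  5.84444e+02]
 [ 2.00000e-01 -5.85000e-01  7.86000e-01  4.95392e+02]
 [-2.00000e-03  8.02000e-01  5.97000e-01  6.21114e+02]
 [ 0.00000e+00  0.00000e+00  0.00000e+00  1.00000e+00]] ['mtx', 'T']
{'time_s': 0.1, 'qpos': array([-6.85836464e+01,  1.83468430e+01,  8.96993270e+01, -1.42174522e-03,
        7.20417857e+01, -1.14748935e+00]), 'qvel': array([-0.13080903, -0.03879837, -0.00559035,  0.09115568, -0.04464426,
        0.01468725]), 'effort': array([ 1.22214806e-03, -4.13332164e+01, -2.32510024e+01,  7.29881390e-02,
        4.21713176e-02, -6.19279535e-05]), 'ee_pos': array([ 220.45279398, -530.58409846,  213.21631953]), 'ee_rot': array([-90.26696934,  89.91203399, 112.29731297]), 'force': array([ 0.56953639,  0.22578066, -0.1520421 ]), 'torque': array([ 0.0655725 ,  0.03788729, -0.03087809]), 'gripper_width': 91.37998985756043}
```

View pics/top0.png

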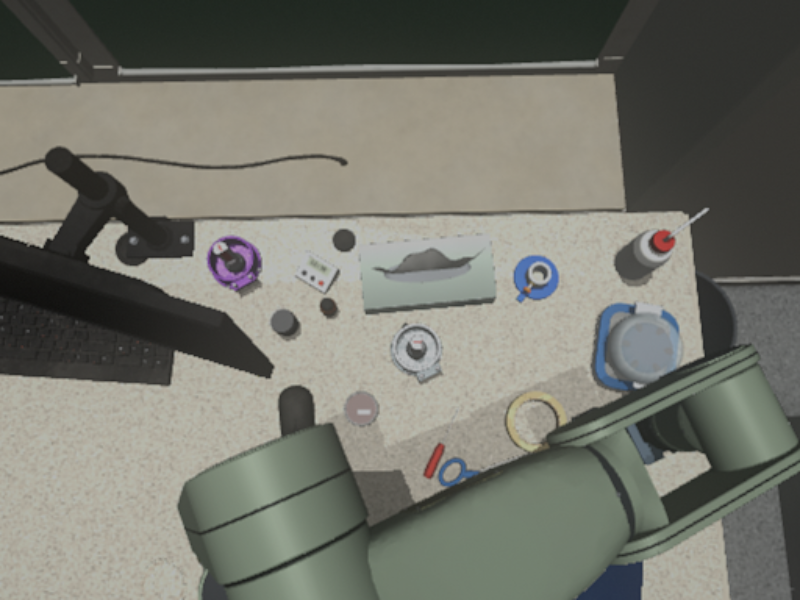

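View pics/side0.png

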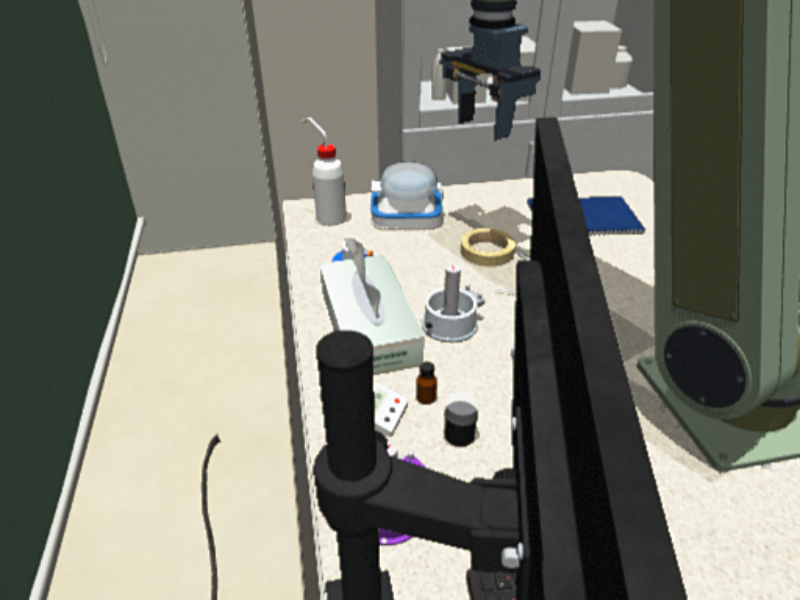

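Top view (800-wide): the drive unit is at (416,348) with its block at (430,373). The blue cover is at (536,277), tongue towards (520,299).

Could be mistaken for them:
- purple unit (235,262): look-alike
- blue food box (640,345)
- blue scissors (453,470)
- tape ring (536,421)

I choose the blue disc with the metal collar and orange pin, and the aluminium cup with the spindle. Next is a close crop to check.

```bash
python3 - <<'E'
from h import *
a=np.load("top0.npy")
c1=cv2.resize(a[160:200,320:370][:,:,::-1],(400,320),interpolation=cv2.INTER_CUBIC)
c2=cv2.resize(a[200:250,240:300][:,:,::-1],(400,333),interpolation=cv2.INTER_CUBIC)[:320]
cv2.imwrite("pics/crop0.png",np.hstack([c1,c2]))
hsv=cv2.cvtColor(a,cv2.COLOR_RGB2HSV)
m=np.zeros(a.shape[:2],np.uint8); m[155:205,315:370]=1
blue=((hsv[...,0]>100)&(hsv[...,0]<130)&(hsv[...,1]>110)&(m>0)).astype(np.uint8)
v,u=np.nonzero(blue);print("blue",len(u),u.min(),u.max(),v.min(),v.max())
cs,_=cv2.findContours(blue,cv2.RETR_EXTERNAL,cv2.CHAIN_APPROX_NONE)
c=max(cs,key=cv2.contourArea)
P=np.array([onz("top",p[0][0],p[0][1],6)[:2] for p in c])
from scipy.optimize import least_squares
f=least_squares(lambda q:np.hypot(P[:,0]-q[0],P[:,1]-q[1])-q[2],[P[:,0].mean(),P[:,1].mean(),41],loss="soft_l1",f_scale=1.0)
print("cover fit",f.x); d=P-f.x[:2]; r=np.hypot(*d.T); far=d[r>f.x[2]+6]; print("tongue ang",np.degrees(np.arctan2(*far.mean(0)[::-1])),len(far),r.max())
org=((hsv[...,0]>3)&(hsv[...,0]<20)&(hsv[...,1]>120)&(m>0)); v,u=np.nonzero(org);print("orange",len(u),u.mean(),v.mean(),onz("top",u.mean(),v.mean(),35))
m[:]=0;m[205:250,245:290]=1
red=(((hsv[...,0]<8)|(hsv[...,0]>172))&(hsv[...,1]>90)&(m>0)); v,u=np.nonzero(red);print("red",list(zip(u,v)),onz("top",u.mean(),v.mean(),112))
print("pix scale cup",onz("top",266,223,46))
E
```

```text
blue 356 329 356 164 192
cover fit [ 476.11689439 -466.76534827   38.41464311]
tongue ang 141.59291766168553 7 52.75980361197553
orange 6 337.0 185.16666666666666 [ 447.45531153 -444.32147165   35.        ]
red [] [nan nan nan]
pix scale cup [ 347.01365623 -247.04129572   46.        ]<stdin>:18: RuntimeWarning: Mean of empty slice.
  ret = ret.dtype.type(ret / rcount)
```

View pics/crop0.png

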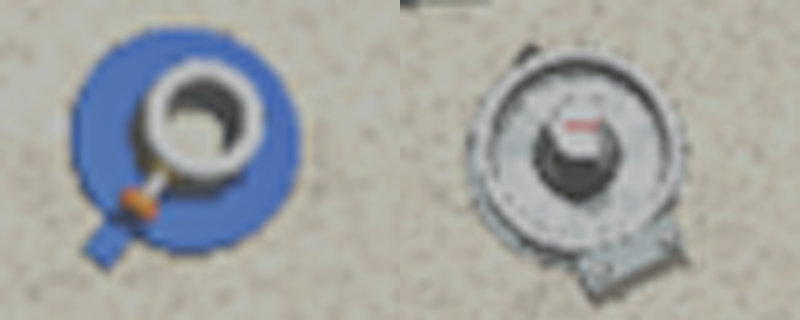

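Crop: it shows the blue disc with collar, orange pin head at top px (337,185) and tongue down-left. The aluminium unit has its grey block down-right, and the red line on the spindle end is near px (267,218). Now I measure the unit's yaw, the side view and the tissue-box clearance.

```bash
cat >> h.py <<'E'
from scipy.spatial.transform import Rotation as Ro
def tri(ut,us):
    (o1,d1),(o2,d2)=ray("top",*ut),ray("side",*us)
    s=np.linalg.lstsq(np.c_[d1,-d2],o2-o1,rcond=None)[0]; p,q=o1+s[0]*d1,o2+s[1]*d2
    return (p+q)/2,np.linalg.norm(p-q)
def rel(p,yaw):
    """rotvec(deg) and shift(m) in tool axes to TCP p, tool down, jaw axis (tool y) at world angle yaw (mod 180, nearest)"""
    s=env.state(); R=Ro.from_euler("xyz",s["ee_rot"],degrees=True); M=R.as_matrix()
    best=None
    for k in (0,180):
        a=np.radians(yaw+k); y=np.array([np.cos(a),np.sin(a),0]); x=np.array([0,0,-1.])
        T=Ro.from_matrix(np.c_[x,y,np.cross(x,y)]); r=(R.inv()*T).as_rotvec(degrees=True)
        if best is None or np.linalg.norm(r)<np.linalg.norm(best): best=r
    cur=np.degrees(np.arctan2(M[1,1],M[0,1]))
    print("jaw now",cur.round(2),"pos",s["ee_pos"].round(1),"q6",s["qpos"][5].round(1),"q1",s["qpos"][0].round(1),"w",s["gripper_width"].round(1),"t",s["time_s"])
    print("ROW",best.round(2),(M.T@(np.array(p)-s["ee_pos"])/1000).round(4))
E
python3 - <<'E'
from h import *
print("box",tri((316.8,187),(242,166.5)))
a=np.load("top0.npy");b=np.load("side0.npy")
p=proj("side",[348,-247,60]);print("unit side px",p)
x,y=int(p[0])-30,int(p[1])-30
print("crop org",x,y)
c1=cv2.resize(b[y:y+60,x:x+60][:,:,::-1],(540,540),interpolation=cv2.INTER_CUBIC)
cv2.imwrite("pics/side_c.png",c1)
# red line top / side
for n,im,(u0,v0,u1,v1) in(("top",a,(255,210,280,235)),("side",b,(x,y-10,x+60,y+60))):
    f=im.astype(float); e=f[...,0]-(f[...,1]+f[...,2])/2; e=e[v0:v1,u0:u1]; e=np.where(e>18,e,0); v,u=np.nonzero(e); w=e[v,u]
    print(n,"red",len(u),(u*w).sum()/w.sum()+u0,(v*w).sum()/w.sum()+v0, u.min()+u0,u.max()+u0,v.min()+v0,v.max()+v0)
# rim ellipse via grey edges: bright rows
g=cv2.cvtColor(a,cv2.COLOR_RGB2GRAY); big=cv2.resize(g[195:255,235:300],None,fx=8,fy=8,interpolation=cv2.INTER_CUBIC)
cc=cv2.HoughCircles(cv2.GaussianBlur(big,(9,9),2),cv2.HOUGH_GRADIENT,1,20,param1=80,param2=20,minRadius=100,maxRadius=140)
for h in cc[0][:4]:
    u,v=(h[0]+.5)/8-.5+235,(h[1]+.5)/8-.5+195; print("circ",u,v,h[2]/8,onz("top",u,v,46))
rel([476,-467,90],20)
E
```

```text
box (array([ 440.68472753, -386.62969174,   49.02373794]), np.float64(0.39454339258051985))
unit side px [288.92201686 188.68381873]
crop org 258 158
top red 10 266.9395280235988 218.44247787610618 265 269 218 219
side red 532 304.57453931472156 160.27536316264445 269 317 148 217
circ 266.0 222.625 14.175 [ 348.0142447  -247.06861251   46.        ]Traceback (most recent call last):
  File "<stdin>", line 18, in <module>
  File "h.py", line 25, in rel
    print("jaw now",cur.round(2),"pos",s["ee_pos"].round(1),"q6",s["qpos"][5].round(1),"q1",s["qpos"][0].round(1),"w",s["gripper_width"].round(1),"t",s["time_s"])
                                                                                                                      ^^^^^^^^^^^^^^^^^^^^^^^^
AttributeError: 'float' object has no attribute 'round'
```

View pics/side_c.png

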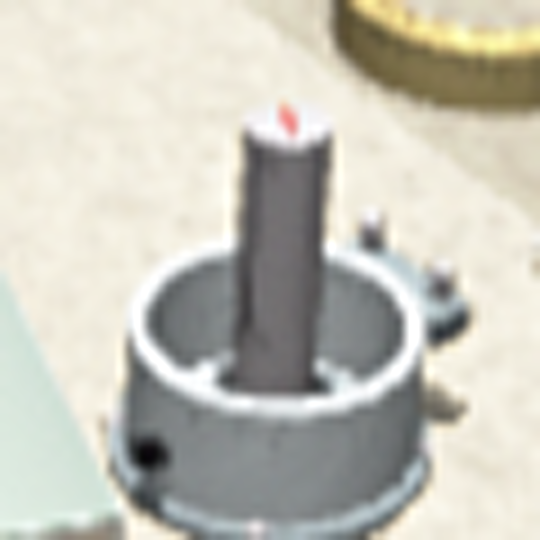

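Side crop: the fork post tops are at crop (372,222) and (443,272), which is side px (298.8,182.2) and (306.7,187.7). The spindle end centre is at crop (287,125), side px (289.4,171.4).

```bash
sed -i 's/s\["gripper_width"\].round(1)/round(float(s["gripper_width"]),1)/' h.py; python3 - <<'E'
from h import *
A=onz("side",298.8,182.2,53);B=onz("side",306.7,187.7,53);print("posts",A,B,np.linalg.norm(A-B),(A+B)/2)
S=onz("side",289.4,171.4,112);St=onz("top",266.94,218.44,112);print("spindle top side",S,"top",St, "rim side",onz("side",258+278/9-.5,158+327/9-.5,46))
R1=onz("side",258+283/9-.5,158+103/9-.5,112);R2=onz("side",258+293/9-.5,158+135/9-.5,112);d=R2-R1;print("red line ang",np.degrees(np.arctan2(d[1],d[0])))
f=(A+B)/2
for c in (S,St,np.array([348,-247.1,0])):
    d=f-c;print("front dir via fork",np.degrees(np.arctan2(d[1],d[0]))%360,np.hypot(d[0],d[1]))
d=A-B;print("post line normal",np.degrees(np.arctan2(d[1],d[0]))+90)
rel([476,-467,90],20)
E
```

```text
posts [ 312.87777188 -278.3295564    53.        ] [ 300.50326837 -251.32770225   53.        ] 29.702330967560467 [ 306.69052012 -264.82862933   53.        ]
spindle top side [ 349.99101435 -245.45837255  112.        ] top [ 351.03405559 -248.04274777  112.        ] rim side [ 349.23246889 -244.83269125   46.        ]
red line ang 84.1675957564164
front dir via fork 204.10111324522867 47.43563689366149
front dir via fork 200.73374893146084 47.414290644137864
front dir via fork 203.22737053680098 44.95305802110689
post line normal 24.62120391261719
jaw now -67.44 pos [ 220.5 -530.6  213.2] q6 -1.1 q1 -68.6 w 91.4 t 0.1
ROW [-8.744e+01 -7.000e-02  7.000e-02] [ 0.1232  0.0395 -0.2604]
```

```bash
python3 - <<'E'
from h import *
rel([476,-467,100],40)
E
```

```text
jaw now -67.44 pos [ 220.5 -530.6  213.2] q6 -1.1 q1 -68.6 w 91.4 t 0.1
ROW [7.256e+01 6.000e-02 8.000e-02] [ 0.1132  0.0395 -0.2604]
```

```bash
python3 -m handwheel '72.56 0.06 0.08 0.1132 0.0395 -0.2604 0.075; 72.56 0.06 0.08 0.1132 0.0395 -0.2604 0.075; 72.56 0.06 0.08 0.1132 0.0395 -0.2604 0.075; 72.56 0.06 0.08 0.1132 0.0395 -0.2604 0.075; 72.56 0.06 0.08 0.1132 0.0395 -0.2604 0.075; 72.56 0.06 0.08 0.1132 0.0395 -0.2604 0.075; 72.56 0.06 0.08 0.1132 0.0395 -0.2604 0.075; 72.56 0.06 0.08 0.1132 0.0395 -0.2604 0.075; 72.56 0.06 0.08 0.1132 0.0395 -0.2604 0.075; 72.56 0.06 0.08 0.1132 0.0395 -0.2604 0.075; 72.56 0.06 0.08 0.1132 0.0395 -0.2604 0.075; 72.56 0.06 0.08 0.1132 0.0395 -0.2604 0.075'
python3 -c "
from h import *
rel([476,-467,12],40)"
```

```text
time_s: 1.1
ee_pos: [476.2, -467.2, 100.0]
ee_rot: [115.9, 90.0, -114.1]
force: [0.2, -0.3, -0.4]
gripper_width: 75.1
jaw now -139.99 pos [ 476.2 -467.2  100. ] q6 94.6 q1 -45.4 w 75.1 t 1.1
ROW [ 0.01 -0.02 -0.04] [ 0.088  -0.      0.0003]
```

```bash
python3 -m handwheel '0 0 0 0.03 0 0 0.075; 0 0 0 0.055 0 0 0.075; 0 0 0 0.075 0 0 0.075; 0 0 0 0.088 0 0 0.075; 0 0 0 0.088 0 0 0.075; 0 0 0 0.088 0 0 0.075; 0 0 0 0.088 0 0 0.036; 0 0 0 0.088 0 0 0.036; 0 0 0 0.088 0 0 0.036; 0 0 0 0.088 0 0 0.036; 0 0 0 0.088 0 0 0.036; 0 0 0 0.088 0 0 0.036' 30
python3 -m handwheel '0 0 0 0 0 0 0.036; 0 0 0 0 0 0 0.036; 0 0 0 -0.03 0 0 0.036; 0 0 0 -0.06 0 0 0.036; 0 0 0 -0.1 0 0 0.036; 0 0 0 -0.14 0 0 0.036; 0 0 0 -0.14 0 0 0.036; 0 0 0 -0.14 0 0 0.036'
python3 - <<'E'
from h import *
a=env.grab_frame("top");b=env.grab_frame("side")
np.save("top1",a);np.save("side1",b)
rel([349.5,-246.5,152],102)
o=[]
for n,im in(("top",a),("side",b)):
    p=proj(n,[476,-467,165]);x,y=int(p[0])-30,int(p[1])-30;print(n,x,y);o.append(cv2.resize(im[y:y+60,x:x+60][:,:,::-1],(400,400),interpolation=cv2.INTER_CUBIC))
cv2.imwrite("pics/held.png",np.hstack(o))
E
```

```text
time_s: 2.1
ee_pos: [476.4, -467.9, 13.4]
ee_rot: [168.0, 89.9, -62.0]
force: [-0.3, -0.9, 2.4]
gripper_width: 40.8
time_s: 2.77
ee_pos: [477.1, -468.3, 155.1]
ee_rot: [179.4, 89.6, -50.6]
force: [0.3, 0.4, -3.5]
gripper_width: 41.1
jaw now -139.99 pos [ 475.2 -466.4  150.8] q6 94.6 q1 -45.4 w 41.5 t 2.8667
ROW [-6.199e+01  1.500e-01  3.000e-02] [-0.0007 -0.0451  0.2493]
top 325 132
side 192 85
```

View pics/held.png

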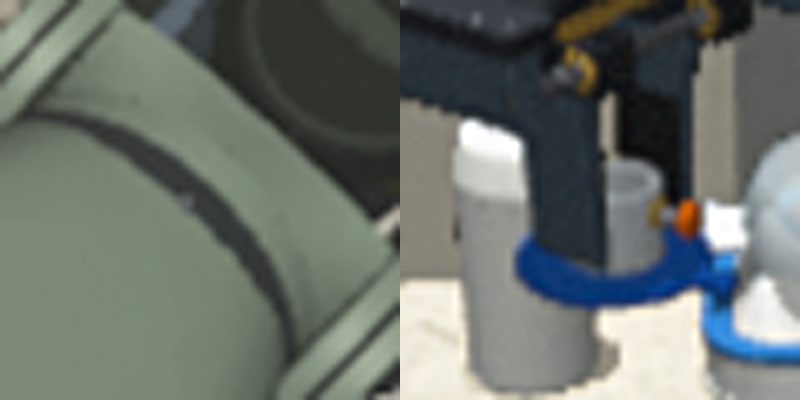

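Side half: the cover hangs level in the fingers, with the orange head and tongue to the right and clear of the pads. Top half: the arm hides it. I carry it above the spindle, turning +62°.

```bash
python3 -m handwheel '-6 0 0 0 -0.004 0.025 0.036; -12 0 0 0 -0.009 0.05 0.036; -18 0 0 0 -0.0135 0.075 0.036; -24 0 0 0 -0.018 0.1 0.036; -30 0 0 0 -0.0225 0.125 0.036; -36 0 0 0 -0.027 0.15 0.036; -42 0 0 0 -0.0315 0.175 0.036; -48 0 0 0 -0.036 0.2 0.036; -54 0 0 0 -0.0405 0.225 0.036; -60 0 0 0 -0.0451 0.2493 0.036; -62 0 0 0 -0.0451 0.2493 0.036; -62 0 0 0 -0.0451 0.2493 0.036'
python3 -m handwheel '0 0 0 0 0 0 0.036; 0 0 0 0 0 0 0.036; 0 0 0 0 0 0 0.036'
python3 - <<'E'
from h import *
b=env.grab_frame("side");a=env.grab_frame("top");np.save("side2",b);np.save("top2",a)
rel([349.5,-246.5,152],102)
x,y=255,120
c=cv2.resize(b[y:y+80,x:x+80][:,:,::-1],(600,600),interpolation=cv2.INTER_CUBIC)
cv2.imwrite("pics/above.png",c)
E
```

```text
time_s: 3.87
ee_pos: [348.5, -245.5, 150.4]
ee_rot: [-35.3, 89.8, 156.8]
force: [0.0, -1.3, -1.3]
gripper_width: 41.5
time_s: 4.12
ee_pos: [350.7, -247.9, 151.7]
ee_rot: [64.4, 89.9, -103.7]
force: [-0.2, -1.1, -2.5]
gripper_width: 41.1
jaw now -78.04 pos [ 350.7 -247.9  152. ] q6 41.3 q1 -36.8 w 41.5 t 4.2167
ROW [-0.04  0.01 -0.07] [-0.     -0.0016  0.0008]
```

View pics/above.png

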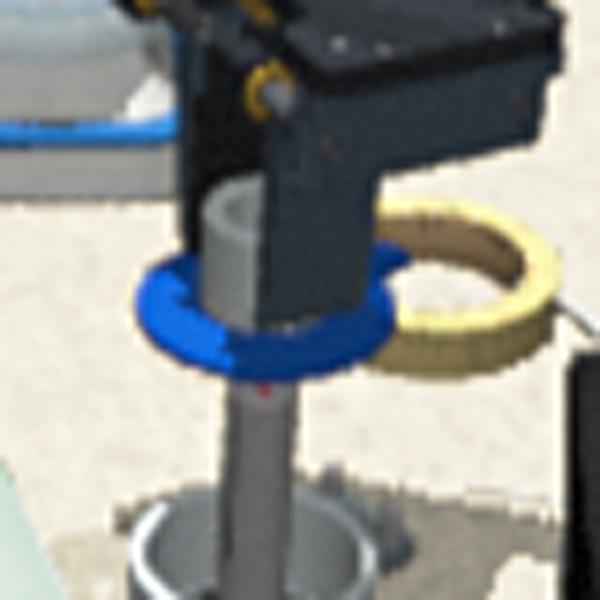

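Above the spindle: the disc spans crop columns 137–397 with the spindle (225–297) below it, and the tongue points back-right towards the fork. I fit the disc's lower edge in this same camera to get the offset from the spindle.

```bash
cat >> h.py <<'E'
from scipy.optimize import least_squares
def disc(b,zu,box):
    """fit circle R41 at height zu to lower edge of blue mask in side image"""
    x0,y0,x1,y1=box; s=6
    sub=cv2.resize(b[y0:y1,x0:x1],None,fx=s,fy=s,interpolation=cv2.INTER_CUBIC)
    h=cv2.cvtColor(sub,cv2.COLOR_RGB2HSV); m=(h[...,0]>105)&(h[...,0]<130)&(h[...,1]>130)
    n,l,st,_=cv2.connectedComponentsWithStats(m.astype(np.uint8)); m=l==1+st[1:,4].argmax()
    cols=np.nonzero(m.any(0))[0]; L,Rr=cols.min(),cols.max(); P=[]
    w=min(Rr-L,999)
    for c in range(L+int(.12*w),L+int(.8*w),4):
        v=np.nonzero(m[:,c])[0].max()+.5; P.append(onz("side",(c+.5)/s-.5+x0,(v+.5)/s-.5+y0,zu)[:2])
    P=np.array(P); f=least_squares(lambda q:np.hypot(P[:,0]-q[0],P[:,1]-q[1])-41,P.mean(0)-[0,35],loss="soft_l1")
    print("disc px",L/s+x0,Rr/s+x0,"centre",f.x.round(2),"rms",np.sqrt(np.mean(f.fun**2)).round(2)); return f.x
E
python3 - <<'E'
from h import *
b=np.load("side2.npy")
for z in(138.5,139.5,140.5): disc(b,z,(265,140,316,180))
# rim of the cup in same camera: outer top edge, pixels from first picture: leftmost/rightmost/nearest
im=np.load("side0.npy"); 
for k in range(6): s=env.state(); 
print(s["ee_pos"])
E
```

```text
disc px 273.3333333333333 309.3333333333333 centre [ 348.75 -251.42] rms 0.95
disc px 273.3333333333333 309.3333333333333 centre [ 349.2  -249.96] rms 0.96
disc px 273.3333333333333 309.3333333333333 centre [ 349.66 -248.5 ] rms 0.96
[ 350.66871249 -247.9192952   151.96271364]
```

```bash
python3 -m handwheel '0 0 0 0.006 -0.0024 -0.0008 0.036; 0 0 0 0.012 -0.0024 -0.0008 0.036; 0 0 0 0.018 -0.0024 -0.0008 0.036; 0 0 0 0.024 -0.0024 -0.0008 0.036; 0 0 0 0.024 -0.0024 -0.0008 0.036; 0 0 0 0.024 -0.0024 -0.0008 0.036'
python3 - <<'E'
from h import *
b=env.grab_frame("side");np.save("side3",b)
rel([349.5,-246.5,152],102); print(env.state()["force"])
zu=env.state()["ee_pos"][2]-12.4
disc(b,zu,(265,140,316,195))
x,y=262,140
c=cv2.resize(b[y:y+55,x:x+55][:,:,::-1],(600,600),interpolation=cv2.INTER_CUBIC)
cv2.imwrite("pics/near.png",c)
E
```

```text
time_s: 4.72
ee_pos: [350.5, -244.8, 127.8]
ee_rot: [48.0, 89.9, -120.0]
force: [-0.1, 0.6, -2.9]
gripper_width: 41.2
jaw now -78.0 pos [ 350.8 -245.1  128.2] q6 41.6 q1 -36.4 w 41.0 t 4.7667
ROW [-0.   -0.01 -0.08] [-0.0238  0.0012  0.0016]
[-0.49961985 -0.06697303 -1.4932162 ]
disc px 273.6666666666667 308.6666666666667 centre [ 349.61 -246.46] rms 1.14
```

View pics/near.png

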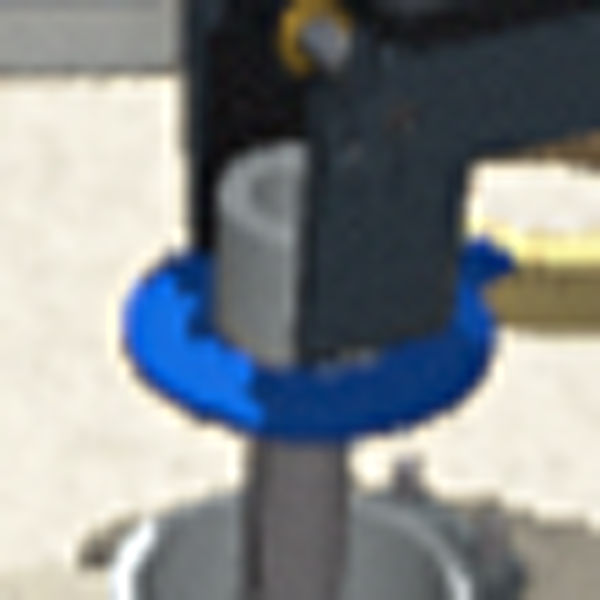

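Disc against spindle is now within about 1 mm. I correct that and lower gently, watching the force.

```bash
python3 -m handwheel '0 0 0 0.001 -0.0006 -0.0008 0.036; 0 0 0 0.003 -0.0006 -0.0008 0.036; 0 0 0 0.005 -0.0006 -0.0008 0.036; 0 0 0 0.007 -0.0006 -0.0008 0.036; 0 0 0 0.007 -0.0006 -0.0008 0.036'; python3 -m handwheel '0 0 0 0.002 0 0 0.036; 0 0 0 0.004 0 0 0.036; 0 0 0 0.006 0 0 0.036; 0 0 0 0.006 0 0 0.036'
```

```text
time_s: 5.18
ee_pos: [351.3, -245.3, 121.6]
ee_rot: [82.9, 89.8, -85.0]
force: [-3.1, -3.8, -2.9]
gripper_width: 41.4
time_s: 5.52
ee_pos: [350.6, -245.0, 114.9]
ee_rot: [56.4, 89.8, -111.6]
force: [-5.2, -4.6, -1.8]
gripper_width: 41.1
```

Lateral force only: the spindle is in the bore and pushing towards −x, −y. I ease that way and go down to just above the fork.

```bash
python3 -m handwheel '0 0 0 0 0.0008 0.0012 0.036; 0 0 0 0.004 0.0008 0.0012 0.036; 0 0 0 0.01 0.0008 0.0012 0.036'; python3 -m handwheel '0 0 0 0.008 0 0 0.036; 0 0 0 0.016 0 0 0.036; 0 0 0 0.024 0 0 0.036; 0 0 0 0.032 0 0 0.036; 0 0 0 0.034 0 0 0.036; 0 0 0 0.034 0 0 0.036; 0 0 0 0.034 0 0 0.036'
python3 - <<'E'
from h import *
b=env.grab_frame("side");np.save("side4",b)
rel([349.5,-246.5,58],102); print(env.state()["force"])
x,y=257,152
c=cv2.resize(b[y:y+55,x:x+65][:,:,::-1],(650,550),interpolation=cv2.INTER_CUBIC)
cv2.imwrite("pics/fork.png",c)
E
```

```text
time_s: 5.77
ee_pos: [350.5, -245.4, 105.2]
ee_rot: [110.6, 89.9, -57.4]
force: [-1.9, -1.4, -1.0]
gripper_width: 41.3
time_s: 6.35
ee_pos: [350.3, -245.3, 70.9]
ee_rot: [64.0, 89.9, -104.0]
force: [-1.8, -1.9, -4.3]
gripper_width: 41.3
jaw now -78.0 pos [ 350.2 -245.3   71.1] q6 41.5 q1 -36.5 w 41.2 t 6.4
ROW [ 0.    0.02 -0.06] [0.0131 0.001  0.001 ]
[-2.02606675 -2.37460117 -4.39296442]
```

View pics/fork.png

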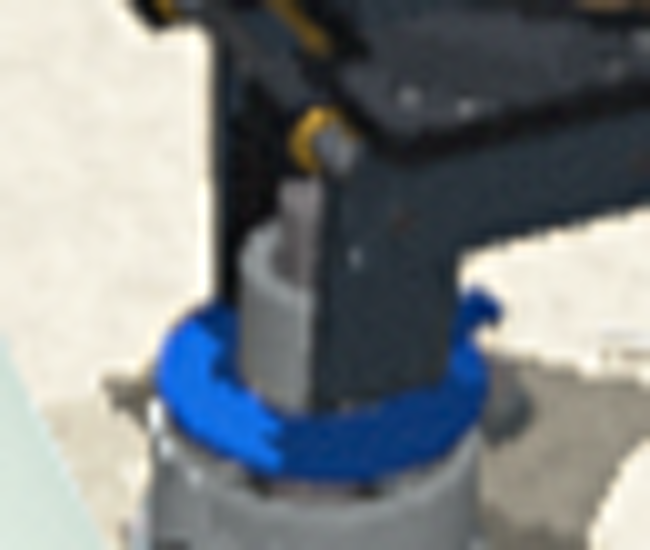

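```bash
python3 - <<'E'
from h import *
b=np.load("side4.npy").astype(float); x0,y0=257,152;s=10
sub=cv2.resize(b[y0:y0+55,x0:x0+65].astype(np.uint8),None,fx=s,fy=s,interpolation=cv2.INTER_CUBIC)
h=cv2.cvtColor(sub,cv2.COLOR_RGB2HSV); m=(h[...,0]>105)&(h[...,0]<130)&(h[...,1]>130)
v,u=np.nonzero(m[270:345,440:520]); v=v+270;u=u+440
k=v<335; print("tongue blob",u[k].min(),u[k].max(),v[k].min(),v[k].max())
c=np.array([350,-245.3])
for yaw in(18,21,24,27,30):
    r=np.radians(yaw); R=np.array([[np.cos(r),-np.sin(r)],[np.sin(r),np.cos(r)]])
    print(yaw,[((proj("side",[*(c+R@q),z])-[x0,y0]+.5)*s).round(0).tolist() for q,z in(((-55,-6),64.7),((-55,6),64.7),((-55,6),58.7),((-55,-6),58.7),((-41,6),64.7))])
print("rightmost bins",[(r,u[v==r].max()) for r in range(285,335,5) if (v==r).any()])
E
```

```text
tongue blob 448 496 294 334
18 [[489.0, 286.0], [517.0, 310.0], [515.0, 329.0], [487.0, 305.0], [471.0, 326.0]]
21 [[481.0, 281.0], [511.0, 303.0], [509.0, 323.0], [479.0, 300.0], [467.0, 321.0]]
24 [[473.0, 276.0], [505.0, 298.0], [503.0, 317.0], [471.0, 295.0], [462.0, 316.0]]
27 [[464.0, 271.0], [498.0, 292.0], [496.0, 312.0], [462.0, 290.0], [457.0, 312.0]]
30 [[455.0, 266.0], [490.0, 287.0], [488.0, 306.0], [453.0, 286.0], [452.0, 308.0]]
rightmost bins [(295, np.int64(480)), (300, np.int64(488)), (305, np.int64(494)), (310, np.int64(496)), (315, np.int64(495)), (320, np.int64(482)), (325, np.int64(475)), (330, np.int64(470))]
```

The tongue end in the image matches a yaw of about 24–26°, and the fork measured 23–24.6°. That is inside the tolerance, so I seat it.

```bash
python3 -m handwheel '0 0 0 0.004 0 0 0.036; 0 0 0 0.008 0 0 0.036; 0 0 0 0.011 0 0 0.036; 0 0 0 0.0125 0 0 0.036; 0 0 0 0.0125 0 0 0.036; 0 0 0 0.0125 0 0 0.036'; python3 -c "
from h import *
rel([350,-245.3,58],102); s=env.state(); print(s['force'],s['torque'])"
```

```text
time_s: 6.9
ee_pos: [350.4, -246.6, 59.3]
ee_rot: [89.4, 89.8, -78.5]
force: [-5.4, -6.1, 2.2]
gripper_width: 41.3
jaw now -77.92 pos [ 350.4 -246.6   59.3] q6 41.5 q1 -36.5 w 41.3 t 6.9
ROW [ 0.08  0.   -0.23] [ 0.0013 -0.0014  0.0002]
[-5.35622597 -6.06036061  2.23462312] [-0.79586331  0.99685541  0.02149704]
```

```bash
python3 -m handwheel '0 0 0 0.0005 0.0008 0.0012 0.036; 0 0 0 0.0012 0.0008 0.0012 0.036; 0 0 0 0.002 0.0008 0.0012 0.036; 0 0 0 0.002 0.0008 0.0012 0.036; 0 0 0 0.002 0.0008 0.0012 0.036'; python3 -c "
from h import *
rel([350,-245.3,58],102); s=env.state(); print(s['force'],s['torque'])"
```

```text
time_s: 7.32
ee_pos: [350.5, -246.8, 59.2]
ee_rot: [128.9, 89.8, -39.1]
force: [-5.1, 0.6, 20.8]
gripper_width: 40.9
jaw now -78.01 pos [ 350.5 -246.8   59.2] q6 41.3 q1 -36.7 w 40.9 t 7.3167
ROW [-0.01 -0.15 -0.18] [ 0.0012 -0.0016  0.0002]
[-5.13737761  0.62222703 20.82448763] [0.58678079 1.06179897 0.06707204]
```

Bottomed at z 59.2. It was gripped at 13.4, so the underside is at about 46. Release, rise, and check with a picture.

```bash
python3 -m handwheel '0 0 0 -0.001 0 0 0.065; 0 0 0 -0.001 0 0 0.065; 0 0 0 -0.001 0 0 0.065; 0 0 0 -0.001 0 0 0.065; 0 0 0 -0.03 0 0 0.065; 0 0 0 -0.06 0 0 0.065; 0 0 0 -0.09 0 0 0.065; 0 0 0 -0.12 0 0 0.065; 0 0 0 -0.12 0 0 0.065; 0 0 0 -0.12 0 0 0.065'
python3 - <<'E'
from h import *
b=env.grab_frame("side");a=env.grab_frame("top");np.save("side5",b)
rel([350,-246.2,85],90)
disc(b,46,(265,160,320,210))
x,y=257,147
c=cv2.resize(b[y:y+60,x:x+60][:,:,::-1],(600,600),interpolation=cv2.INTER_CUBIC)
cv2.imwrite("pics/seated.png",c)
E
```

```text
time_s: 8.15
ee_pos: [350.4, -246.8, 178.0]
ee_rot: [125.5, 89.7, -42.5]
force: [-1.1, 0.5, -0.5]
gripper_width: 65.1
jaw now -78.0 pos [ 348.8 -245.7  175.7] q6 41.3 q1 -36.7 w 64.7 t 8.25
ROW [12.    0.05 -0.  ] [ 0.0907  0.0007 -0.0011]
disc px 272.3333333333333 306.5 centre [ 349.1  -249.17] rms 0.33
```

View pics/seated.png

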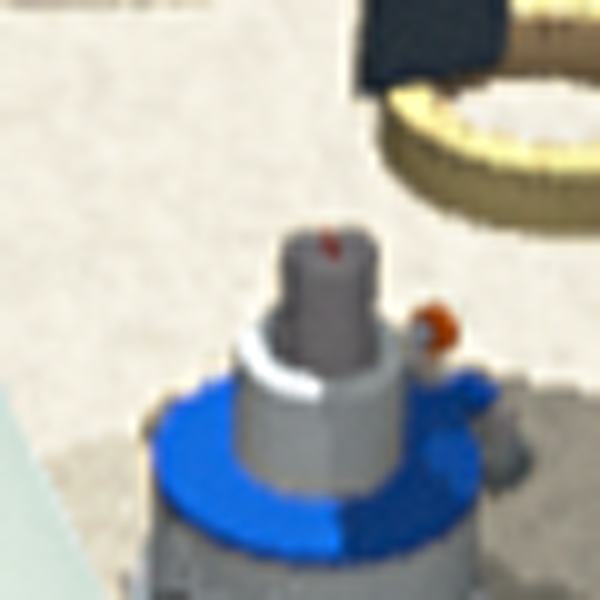

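Seated and level: the tongue at crop (475,395) lies at the fork post (505,450), and the orange head at (437,328) is out. The red line on the spindle end is at (330,245). Next I lower onto the bare end with jaws across the flat (jaw angle about 87°).

```bash
python3 -m handwheel '7 0 0 0.03 0 0 0.05; 15 0 0 0.06 0 0 0.05; 15 0 0 0.08 0 0 0.05; 15 0 0 0.089 0 0 0.05; 15 0 0 0.089 0 0 0.05; 15 0 0 0.089 0 0 0.05'; python3 -m handwheel '0 0 0 0 0 0 0.012; 0 0 0 0 0 0 0.012; 0 0 0 0 0 0 0.012; 0 0 0 0 0 0 0.012; 0 0 0 0 0 0 0.012; 0 0 0 0 0 0 0.012; 0 0 0 0 0 0 0.012' 35; python3 -c "
from h import *
rel([350.4,-246.8,87],24); s=env.state(); print(s['force'],s['torque'])"
```

```text
time_s: 8.75
ee_pos: [349.3, -246.3, 87.3]
ee_rot: [37.4, 90.0, -145.5]
force: [1.0, 0.3, 0.1]
gripper_width: 50.0
time_s: 9.33
ee_pos: [349.7, -246.3, 88.3]
ee_rot: [137.9, 89.9, -45.2]
force: [0.0, 2.3, 5.2]
gripper_width: 18.4
jaw now -93.02 pos [ 349.7 -246.3   88.3] q6 56.4 q1 -36.7 w 18.4 t 9.3333
ROW [ 6.298e+01 -1.200e-01 -2.000e-02] [ 0.0013  0.0005 -0.0007]
[0.03270737 2.27200417 5.22717645] [ 0.40819902  0.00050185 -0.05420288]
```

Width of about 19 mm: the pads are flush on the flat. Turn −63° (world) so the flat faces the front.

```bash
python3 -m handwheel '6 0 0 0 0 0 0.012; 12 0 0 0 0 0 0.012; 18 0 0 0 0 0 0.012; 24 0 0 0 0 0 0.012; 30 0 0 0 0 0 0.012; 36 0 0 0 0 0 0.012; 42 0 0 0 0 0 0.012; 48 0 0 0 0 0 0.012; 54 0 0 0 0 0 0.012; 60 0 0 0 0 0 0.012; 63 0 0 0 0 0 0.012; 63 0 0 0 0 0 0.012'; python3 -m handwheel '0 0 0 0 0 0 0.012; 0 0 0 0 0 0 0.012; 0 0 0 0 0 0 0.012; 0 0 0 0 0 0 0.012'; python3 -c "
from h import *
rel([350.4,-246.8,87],24); s=env.state(); print(s['force'],s['torque'])"
```

```text
time_s: 10.33
ee_pos: [352.2, -247.0, 88.4]
ee_rot: [-139.6, 89.6, -25.7]
force: [7.1, 2.5, -0.9]
gripper_width: 18.6
time_s: 10.67
ee_pos: [352.2, -247.0, 88.4]
ee_rot: [-139.0, 89.6, -25.0]
force: [5.9, 1.7, -0.9]
gripper_width: 18.4
jaw now -156.07 pos [ 352.2 -247.    88.4] q6 119.4 q1 -36.6 w 18.4 t 10.6667
ROW [-0.07 -0.3   0.26] [0.0014 0.0015 0.0009]
[ 5.86028624  1.68772745 -0.87130951] [ 0.58962232 -0.99489825 -0.12482639]
```

```bash
python3 -m handwheel '0 0 0 0 0 0 0.08; 0 0 0 0 0 0 0.08; 0 0 0 0 0 0 0.08; 0 0 0 0 0 0 0.08; 0 0 0 -0.03 0 0 0.08; 0 0 0 -0.06 0 0 0.08; 0 0 0 -0.09 0 0 0.08; 0 0 0 -0.09 0 0 0.08; 0 0 0 -0.09 0 0 0.08; 0 0 0 -0.09 0 0 0.08'
python3 - <<'E'
from h import *
b=env.grab_frame("side");np.save("side6",b)
rel([345.6,-249.2,61],24)
disc(b,46,(265,160,320,210))
x,y=257,147
c=cv2.resize(b[y:y+60,x:x+60][:,:,::-1],(600,600),interpolation=cv2.INTER_CUBIC)
cv2.imwrite("pics/turned.png",c)
E
```

```text
time_s: 11.5
ee_pos: [348.7, -245.9, 177.2]
ee_rot: [127.8, 89.9, -118.2]
force: [0.3, 0.1, -0.6]
gripper_width: 79.7
jaw now -156.0 pos [ 348.5 -245.7  176.6] q6 119.3 q1 -36.7 w 79.9 t 11.55
ROW [-0.    0.04 -0.09] [ 0.1156  0.0039 -0.0021]
disc px 273.0 306.3333333333333 centre [ 348.44 -249.14] rms 0.29
```

View pics/turned.png

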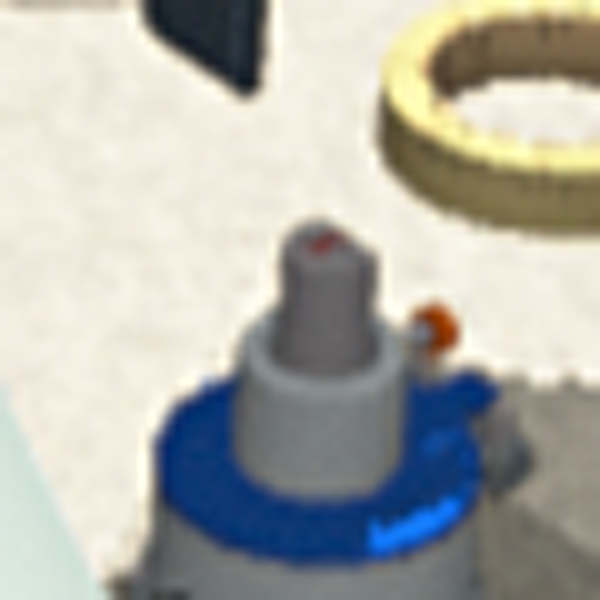

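Cover still seated. The red line at crop (310,250)–(340,235) now points at the pin (437,328). I check the angle, then go down across pin and collar.

```bash
python3 - <<'E'
from h import *
g=lambda p,z:onz("side",257+p[0]/10-.5,147+p[1]/10-.5,z)
d=g((310,250),112)-g((340,235),112);print("line",np.degrees(np.arctan2(d[1],d[0])))
b=np.load("side6.npy").astype(float); s=b[147:207,257:317]
e=s[...,0]-(s[...,1]+s[...,2])/2; e=np.where(e>25,e,0); e[26:]=0; e[:21]=0 
q=b[172:186,295:308]; w=np.clip(q[...,0]-(q[...,1]+q[...,2])/2-25,0,None); v,u=np.indices(w.shape)
print("head px",(u*w).sum()/w.sum()+295,(v*w).sum()/w.sum()+172, h:=onz("side",(u*w).sum()/w.sum()+295,(v*w).sum()/w.sum()+172,74))
d=h[:2]-np.array([348.44,-249.14]);print("pin dir",np.degrees(np.arctan2(d[1],d[0]))%360,np.hypot(*d))
E
python3 -m handwheel '0 0 0 0.03 0.0039 -0.0021 0.082; 0 0 0 0.06 0.0039 -0.0021 0.082; 0 0 0 0.09 0.0039 -0.0021 0.082; 0 0 0 0.105 0.0039 -0.0021 0.082; 0 0 0 0.112 0.0039 -0.0021 0.082; 0 0 0 0.1145 0.0039 -0.0021 0.082; 0 0 0 0.1145 0.0039 -0.0021 0.082; 0 0 0 0.1145 0.0039 -0.0021 0.082' 8; python3 -c "
from h import *
rel([345.6,-249.2,61],24); s=env.state(); print(s['force'],s['torque'])"
```

```text
line 28.902348857925592
head px 300.6433408577878 179.1591422121896 [ 314.64794488 -261.43887555   74.        ]
pin dir 199.99936119343408 35.960608014074694
time_s: 12.22
ee_pos: [347.3, -250.4, 63.9]
ee_rot: [-169.2, 89.8, -55.2]
force: [-0.6, -0.1, 0.7]
gripper_width: 81.6
jaw now -156.0 pos [ 347.3 -250.4   63.9] q6 118.8 q1 -37.3 w 81.6 t 12.2167
ROW [ 0.   -0.16  0.03] [0.0029 0.0011 0.0018]
[-0.59059849 -0.11202886  0.7426785 ] [0.12148617 0.01208929 0.04746594]
```

```bash
python3 -m handwheel '0 0 0 0 0.0005 0.0005 0.082; 0 0 0 0.0015 0.0005 0.001 0.082; 0 0 0 0.0015 0.0005 0.001 0.082; 0 0 0 0.0015 0.0005 0.001 0.082'; python3 -m handwheel '0 0 0 0 0 0 0.066; 0 0 0 0 0 0 0.060; 0 0 0 0 0 0 0.056; 0 0 0 0 0 0 0.052; 0 0 0 0 0 0 0.048; 0 0 0 0 0 0 0.044; 0 0 0 0 0 0 0.044; 0 0 0 0 0 0 0.044; 0 0 0 0 0 0 0.044; 0 0 0 0 0 0 0.044' 10;  python3 -c "
from h import *
rel([345.6,-249.2,61],24); s=env.state(); print(s['force'],s['torque'])"
```

```text
time_s: 12.55
ee_pos: [346.1, -249.4, 62.3]
ee_rot: [-170.3, 89.8, -56.3]
force: [-0.8, -0.6, -1.1]
gripper_width: 82.1
time_s: 13.38
ee_pos: [344.9, -249.7, 61.9]
ee_rot: [125.9, 89.8, -120.1]
force: [-4.7, -3.3, 4.0]
gripper_width: 49.1
jaw now -155.94 pos [ 344.9 -249.7   61.9] q6 118.8 q1 -37.3 w 49.1 t 13.3833
ROW [ 0.06 -0.09 -0.13] [ 0.0009 -0.0009  0.0002]
[-4.68140464 -3.30903023  3.97589754] [-0.4649793   0.82214932  0.01715067]
```

```bash
python3 - <<'E'
from h import *
b=env.grab_frame("side");np.save("side7",b)
x,y=257,147
disc(b,46,(265,160,320,210))
c=cv2.resize(b[y:y+60,x:x+60][:,:,::-1],(600,600),interpolation=cv2.INTER_CUBIC)
cv2.imwrite("pics/pressed.png",c)
s=env.state();print(s["force"],s["ee_pos"],s["gripper_width"])
E
```

```text
disc px 273.5 306.8333333333333 centre [ 345.29 -250.26] rms 0.27
[-4.82069464 -3.69814903  2.55922039] [ 344.9087368  -249.69604605   61.87694736] 48.913588293543626
```

View pics/pressed.png

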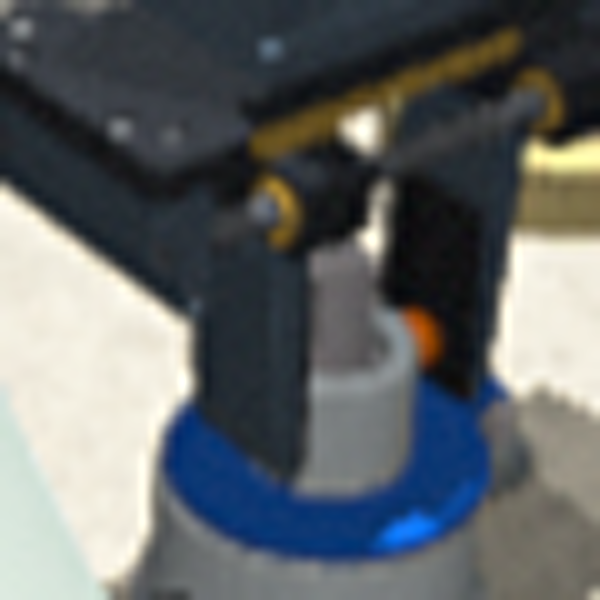

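The head is pressed (crop 425,335) and the width is about 49, some 2 mm less than expected with a centred cover. So the collar has been drawn forward, and I check for tilt by comparing the disc's lower edge before and after.

```bash
cat >> h.py <<'E'
def edge(b,box=(265,160,320,210),s=6):
    x0,y0,x1,y1=box
    sub=cv2.resize(b[y0:y1,x0:x1],None,fx=s,fy=s,interpolation=cv2.INTER_CUBIC)
    h=cv2.cvtColor(sub,cv2.COLOR_RGB2HSV); m=(h[...,0]>105)&(h[...,0]<130)&(h[...,1]>130)
    n,l,st,_=cv2.connectedComponentsWithStats(m.astype(np.uint8)); m=l==1+st[1:,4].argmax()
    return [(c/s+x0,np.nonzero(m[:,c])[0].max()/s+y0) for c in range(m.shape[1]) if m[:,c].any()]
def tilt(b):
    """fit x,y,z,slope(front-back) to lower edge: R41 circle projected"""
    E=[p for p in edge(b) if 277<p[0]<302]; E=np.array(E)
    f=np.radians(24); ex=np.array([np.cos(f),np.sin(f)])
    def pr(q,E=E):
        t=np.radians(np.arange(30,175,1.0)); d=41*np.c_[np.cos(t),np.sin(t)]
        z=46+q[2]+np.tan(q[3])*(d@ex)
        P=np.array([proj("side",[q[0]+a[0],q[1]+a[1],zz]) for a,zz in zip(d,z)]); o=P[:,0].argsort()
        return np.interp(E[:,0],P[o,0],P[o,1])-E[:,1]
    return E,pr
E
python3 - <<'E'
from h import *
out={}
for n in("side5","side6","side7"):
    b=np.load(n+".npy"); e=edge(b); d=dict((round(c,2),v) for c,v in e)
    print(n,[round(float(np.interp(c,[k[0] for k in e],[k[1] for k in e])),2) for c in range(275,306,3)])
for dx,dy,t in((0,0,0),(-2,-.9,0),(-3,-1.3,0),(0,0,.04),(-2,-.9,.04)):
    f=np.radians(24);ex=np.array([np.cos(f),np.sin(f)]);th=np.radians(np.arange(0,200));d=41*np.c_[np.cos(th),np.sin(th)]
    # tilt pivoting about front edge: back rises
    P=np.array([proj("side",[348.8+dx+a[0],-249.1+dy+a[1],46+t*(a@ex+41)]) for a in d]);o=P[:,0].argsort()
    print("model",dx,dy,t,np.interp(range(275,306,3),P[o,0],P[o,1]).round(2))
E
```

```text
side5 [198.67, 200.67, 201.83, 202.67, 203.33, 203.33, 203.0, 202.5, 201.5, 199.67, 195.17]
side6 [198.33, 200.5, 201.83, 202.67, 203.17, 203.17, 203.17, 202.67, 201.5, 199.83, 195.0]
side7 [196.5, 199.33, 201.0, 202.0, 202.5, 202.83, 202.67, 202.33, 201.5, 200.0, 196.67]
model 0 0 0 [198.61 200.51 201.73 202.49 202.9  202.98 202.72 202.1  200.99 188.77
 193.72]
model -2 -0.9 0 [197.68 199.82 201.16 202.02 202.5  202.66 202.48 201.95 200.97 199.29
 192.52]
model -3 -1.3 0 [197.18 199.46 200.88 201.78 202.31 202.5  202.37 201.88 200.96 199.39
 194.21]
model 0 0 0.04 [197.51 199.43 200.68 201.51 201.98 202.14 201.98 201.46 200.47 188.96
 193.76]
model -2 -0.9 0.04 [196.57 198.73 200.1  201.02 201.57 201.8  201.72 201.29 200.42 198.89
 195.35]
```

The edge change matches a pure 3 mm slide within the bore play. There is no tilt, and the width shows the pin on the flat (the round would read about 57). I hold a moment, recheck and hand in.

```bash
python3 -m handwheel '0 0 0 0 0 0 0.044; 0 0 0 0 0 0 0.044; 0 0 0 0 0 0 0.044; 0 0 0 0 0 0 0.044; 0 0 0 0 0 0 0.044; 0 0 0 0 0 0 0.044' 12; python3 -c "
from h import *
b=env.grab_frame('side'); disc(b,46,(265,160,320,210)); e=edge(b); print([round(float(np.interp(c,[k[0] for k in e],[k[1] for k in e])),2) for c in range(275,306,3)])
s=env.state();print(s['force'],s['gripper_width']); print(env.job_done())"
```

```text
time_s: 13.93
ee_pos: [344.9, -249.7, 61.9]
ee_rot: [126.7, 89.8, -119.2]
force: [-4.5, -3.0, 1.9]
gripper_width: 49.2
disc px 273.5 307.0 centre [ 345.22 -250.19] rms 0.28
[196.5, 199.33, 201.0, 201.83, 202.5, 202.83, 202.83, 202.5, 201.67, 200.0, 196.67]
[-5.29490602 -4.5782946   2.73134665] 48.98166027856864
the job is handed in; nothing more can be done
None
```

The job is handed in at about 14 s of the 64 s allowed, with the arm still gripping the lock pin pressed in; no verdict was reported.

- **Cover:** I set it over the spindle. It bottomed at a height that puts its underside at about 46 mm, with the tongue at the fork in the picture.
- **Spindle:** I gripped the bare end across its flat (opening about 19 mm) and turned it 63° clockwise to face the pin.
- **Lock pin:** I pressed it with finger and thumb across pin and collar at a 12 N grip setting. The 49 mm opening shows it is on the flat, since on the round it would read about 57 mm.

**Last checks:**
- The cover's edge in the side picture shows no tilt, and it held steady over the last half second.
- The squeeze slid the cover about 3 mm towards the front. The bore play should hold it to about 2 mm off centre, against the 4.5 mm allowed; I did not measure that offset directly.
- Two readings disagreed slightly. The opening was about 2–3 mm less than for a centred cover, which the slide explains. The direction of the red line (about 29°) and of the pin (about 20°) differ by roughly 9° in a coarse image, inside the 0.35 rad limit.
- I did not re-measure the bottle, timer and dust cap; the arm did not work near them.

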